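# Stow the yellow snorkel in the tilt-out bin

### The job

Without lifting it, slide the yellow folded snorkel along its groove and over the cabinet's edge so that it drops, bend end down, into the tilted-out plywood bin. Then swing the bin shut, so that the snorkel stands upright in it. Leave the black snorkel drying where it is, and disturb nothing else.

Things in the scene. Friction and masses are not known exactly. Their poses are not given: they have to be found in the camera images.
- cabinet: Low fixed birch-plywood cabinet. Origin at table level on the midline between the grooves; z up. Top surface at z 200 mm, x -100 to 200, y -140 to 220; the tilt-out bin is in its -y end, between cheeks (x +-88 to +-100, out to y -190, 185 high). Two grooves along y on top, centred at x -40 and +40, 52 mm wide between wooden strips 6 wide, 10 high, from y -140 to 130.
- cabinet_lip (a point): Midpoint, between the grooves, of the lip over which the snorkel leaves the cabinet top (its -y edge, 200 mm above the table); axes as the cabinet's. A snorkel pushed over it slowly (under about 80 mm/s), until the pusher is within 15 mm of the lip, tips and drops into the cell below; a fast push flings it too far out.
- bin (a joint): Hinge of the plywood tilt-out bin, rad: 0 shut (front panel upright), positive mouth tilted out (towards the cabinet's -y), stop at 0.52; starts at 0.40 to 0.50. It runs along the cabinet's x at the foot of the front panel, at cabinet y -195, z 15 mm. Stiff (0.25 N m friction, 1 to 6 N at the rim); stays where left.
- bin_hinge (a point): Foot of the bin's front panel, mid-width, on the hinge line. Axes turn with the bin: x across, y inwards to the cabinet, z up the panel. Front panel y 0 to 8 mm, 172 wide, 135 high; back wall y 77 to 85, only 50 high; floor 8 thick; an 8 mm divider at x 0 makes two cells 72 mm wide, each in line with a groove.
- bin_rim (a point): Middle of the front panel's top outer edge, 135 mm up the panel from bin_hinge, axes as there. Pressing the rim inwards shuts the bin: it moves about 60 mm in, to cabinet y -195, and rises from about 135 to 150 mm above the table. The snorkel standing in the bin reaches about 170 mm above the table.
- yellow_snorkel: Yellow folded snorkel, 0.13 kg, 145 mm long, lying in a groove: two 20 mm tubes side by side (44 wide, 20 high) along its y, rounded bend at -y (bin side), flat-ended black rubber mouthpiece block (42 wide, 20 long, 34 high) at +y. Origin on the underside, 72 mm from the bend's end, 73 mm from the mouthpiece's end; z up. Balances within 15 mm of the origin.
- yellow_snorkel_nose (a point): Outermost point of the yellow snorkel's bend, on its centre line, 10 mm above its underside.
- yellow_snorkel_tail (a point): Middle of the end face of the yellow snorkel's mouthpiece, 10 mm above its underside.
- black_snorkel: Black folded snorkel, same shape, lying in the other groove; to be left there.
- shell_dish: White ceramic shell-shaped dish, about 115 mm across, 28 mm high, on the cabinet top; origin under its middle.
- mask_box: Clear mask box 180 x 100 x 85 mm with a blue band, on the table; origin under its middle.
- dive_light: Black rubberised dive light standing on its lens, 60 mm across, 135 mm high; origin under its middle.
- fin_buckle: Blue plastic fin buckle, 90 x 40 x 12 mm, on the table; origin under its middle.
- sun_lotion: White lotion bottle, 56 mm across, 150 mm high; origin under its middle.
There are look-alikes about, which are no part of the job. Of the things that look like the yellow_snorkel, the smallest one is meant.

How it is judged:
By the outcome, as a careful person would: the job done as asked, in the order asked, and still so for the second after the job is handed in, with the robot touching nothing.
It also fails if it takes over 45 s, if anything falls off the work surface, if the arm or the gripper's body presses on something with over 40 N, if the wrist force passes 120 N, or if a joint passes its speed limit or range.

### The arm

A 6-joint arm with a two-finger parallel gripper is mounted at the origin on the work surface. World frame = base frame: x ahead of the robot, y to its left, z up, the work surface at z = 0. Lengths are in m, angles in rad, forces in N, time in s.
With the tool pointing down it reaches from about 0.325 to 0.75 m from the base axis. Payload 7.6 kg.
Tool frame: the origin (TCP) lies at the very end of the fingers, on their centre line; the grasp point (between the pads) lies 19 mm behind it; z points along the fingers, y is the direction in which the jaws open and shut (so a half turn about z gives the same grasp; the last joint's range is limited). The gripper opens to 85 mm and grips with 20 to 120 N. Pads are 22 mm wide; open, the fingers measure 114 mm over their backs; the gripper's body (76 mm by 85 mm) begins 54 mm behind the grasp point. The pads swing forward as they close: fully open they stand 13 mm farther back than shut.
Start: joints at [-1.326, 0.052, 1.401, -0, 1.689, -0.07], TCP at [0.163, -0.499, 0.231] pointing down, gripper open.
Joint ranges: [-2.9, 2.9], [-0.91, 2.17], [0.12, 2.37], [-1.06, 4.2], [0.26, 2.73], [-2.93, 2.93]. Speed limits (rad/s): [2.57, 2.57, 3.01, 3.14, 3.14, 3.14].

### API

Orientations are given as a unit quaternion [w, x, y, z].
In Python, from rig import r, cams, workorder gives the robot as it stands. The module is installed in compiled form; this text tells all that it offers.
- The arm moves only by the tool carry_out, never from a script. Its argument "motion" is a list of rows, each a list of 5 numbers: the gripper's target within -1 to 1 (fully open at 1, half-way at 0, shut at -1), then the shift along the world's x, y, z as a fraction of full scale, then the turn about the world's z as a fraction of full scale. In form: [[claw, dx, dy, dz, yaw], ...]. A call has exactly 10 rows; each row is the pose to reach, as a shift and turn from the pose commanded when the call began, turning the shorter way round; what a row does not reach only later rows make up. Full scale, the value 1, is 0.25 m for a shift and 180 degrees for a turn. A row lasts 1/12 s, in which the tool goes at most 41.7 mm and 7.16 degrees, less where a joint would pass 70% of its speed; a pose out of reach is approached as far as the arm can. A call with a number of a shift or a turn outside -1 to 1 is refused whole. A call with a gripper value outside its range is refused whole. The fingers move at their own pace and stop on an object; "newtons" is the grip in N (left out, the last holds). Time passes only in rows, so rows that repeat a pose let the fingers close, or fill a call up. It gives the time, the measured TCP pose, the force and the opening at its end, in the units of the state.
- r.state(): the state, without advancing time (a new reading comes with each control period).
- cams.camera(name): name is "scene" or "top" or "wrist"; returns the picture (400x640x3 uint8, red, green, blue); there is no depth.
- cams.camera_info(name): a dict with "mtx" (3x3 intrinsics, pixels), "camera_from_world" (4x4, takes a point from world to camera coordinates). Camera axes: x right, y down, z forward; pixel columns grow to the right and rows downward; lengths in m; the calibration is good to about 2 mm. A picture is of the moment at which its call begins: read the wrist's pose just before it. camera_info takes no time and is no camera call; for the wrist camera it gives the pose at the moment of the call.
- workorder.hand_in(): hands the job in, once; it reports no verdict.
The state is a dict: "time": time; "joint_pos": joint angles; "qd": joint speeds; "joint_efforts": joint torques, N m; "position": TCP position; "eef_rot": TCP orientation; "contact_force": force on the tool from outside, world axes, zero at the start; "moment": the same for the moment, N m; "grip_width": opening from 0.0 (shut) to 1.0 (fully open).
Only numpy, scipy, OpenCV 4.12 (cv2) and the standard library are available. Lean on these libraries where they do the work, as an engineer would, in place of code of your own. Each camera call takes 0.05 s, during which the arm holds its last target. There are 200 camera calls.

## Working session

There is one attempt and no reset: what is moved stays moved. The work goes in short steps, Python scripts to look and compute and a tool call to move; the robot and the scene stay as the last step left them, time stands still between calls to the robot, and variables do not carry over. Pictures are saved under pics/ and viewed, about 8 in all and at most 12, crops included, and the job is handed in when it is done.

Besides the shell and the picture viewer there is one more tool, called as name(argument=value, ...) on one line, values as JSON. carry_out: Moves the arm, as the interface text tells. Its arguments: {"type":"object","properties":{"motion":{"type":"array"},"newtons":{"type":"number"}},"required":["motion"]}

```bash
mkdir -p pics; python3 - <<'E'
from rig import r,cams,workorder
import cv2,numpy as np
print(r.state())
for n in("scene","top"):
    im=cams.camera(n); cv2.imwrite(f"pics/{n}0.png",im[:,:,::-1]); i=cams.camera_info(n); print(n,np.round(i["mtx"],1).tolist(),np.round(i["camera_from_world"],4).tolist())
E
```

```text
{'time': 0.0, 'joint_pos': array([-1.32632318e+00,  5.28159026e-02,  1.40173585e+00,  1.06490767e-05,
        1.68861732e+00, -7.03129690e-02]), 'qd': array([-1.94722878e-03,  7.11417602e-04,  1.07136040e-03,  5.38414422e-05,
        5.86780893e-04, -7.18368861e-04]), 'joint_efforts': array([-2.94896548e-03, -3.81676519e+01, -3.60181439e+01, -2.90424241e-04,
        6.38077705e-03,  2.44583856e-05]), 'position': array([ 0.16249007, -0.49889639,  0.23047774]), 'eef_rot': array([-7.85679697e-04,  9.87638857e-01,  1.56744591e-01, -6.32822905e-05]), 'contact_force': array([-0.76011566,  0.40138437, -0.08967149]), 'moment': array([-0.0175047 , -0.03307612,  0.02181417]), 'grip_width': 1.0006648633981474}
scene [[450.2, 0.0, 322.5], [0.0, 450.2, 192.1], [0.0, 0.0, 1.0]] [[0.8083, 0.5887, 0.0049, -0.3716], [0.3976, -0.5398, -0.742, -0.0731], [-0.4342, 0.6017, -0.6704, 1.797], [0.0, 0.0, 0.0, 1.0]]
top [[381.1, 0.0, 317.7], [0.0, 381.1, 197.4], [0.0, 0.0, 1.0]] [[-0.0056, -0.9999, -0.0125, 0.0061], [-0.9848, 0.0077, -0.1737, 0.5067], [0.1738, 0.0114, -0.9847, 1.4421], [0.0, 0.0, 0.0, 1.0]]
```

View pics/scene0.png

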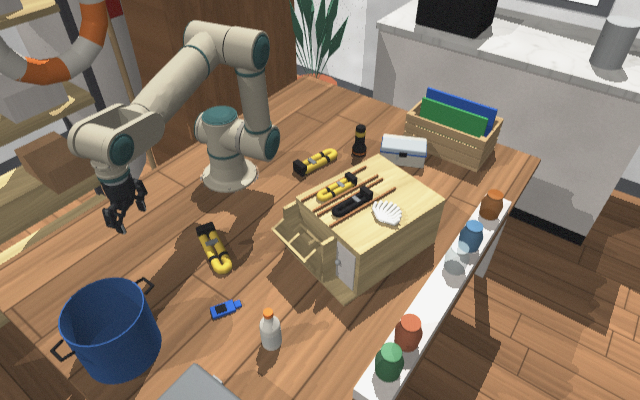

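View pics/top0.png

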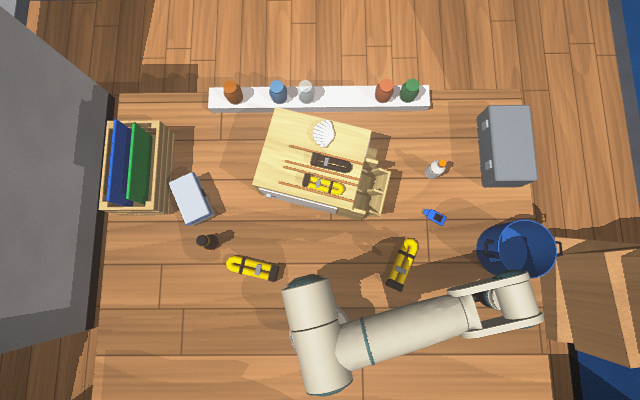

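Both views show yellow look-alikes: top px (323,184) in the cabinet groove, and larger ones on the table at (252,267) and (403,263). The black snorkel is at (331,162). The one in the groove is the smallest, so I choose it and check with a close crop.

```bash
python3 - <<'E'
import cv2,numpy as np
a=cv2.imread("pics/top0.png")[100:225,245:405]; b=cv2.imread("pics/scene0.png")[145:310,265:450]
cv2.imwrite("pics/topc.png",cv2.resize(a,None,fx=5,fy=4.8 if 0 else 4.8*0+5 if a.shape[0]*5<=625 else 4,interpolation=cv2.INTER_CUBIC)[:600])
b=cv2.resize(b,None,fx=3.6,fy=3.6,interpolation=cv2.INTER_CUBIC);cv2.imwrite("pics/scenec.png",b);print(a.shape,b.shape)
E
```

```text
(125, 160, 3) (594, 666, 3)
```

View pics/topc.png

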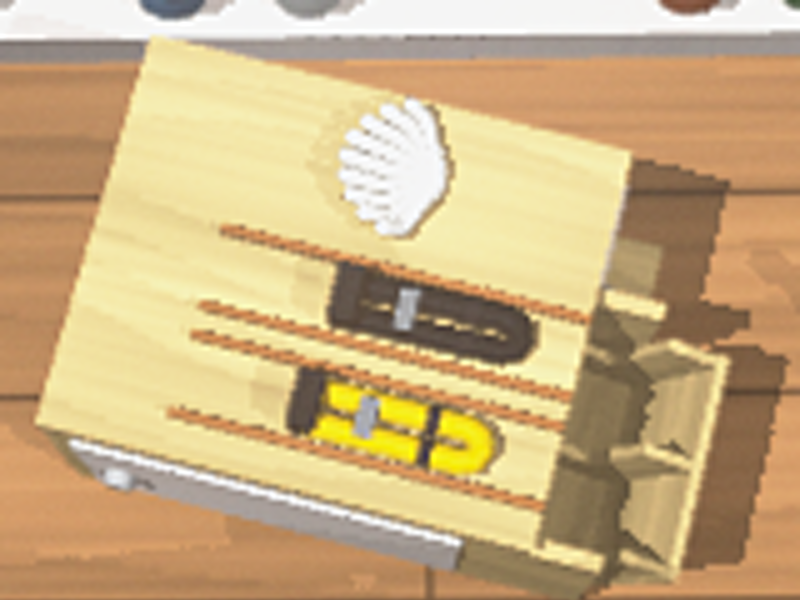

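View pics/scenec.png

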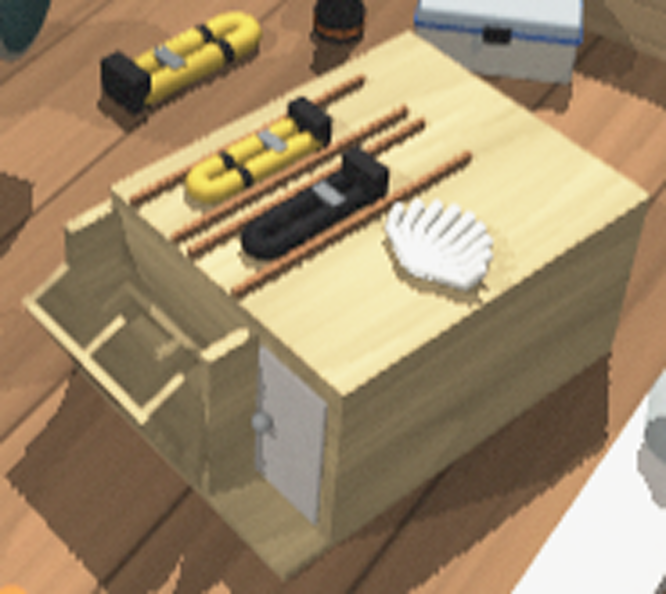

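The crops show the yellow snorkel in the cabinet's -x groove. In the top crop its nose is at (503,440) and its tail at (305,400); the black one lies in the other groove. Next I fit the cabinet pose from both views.

```bash
cat > h.py <<'E'
import numpy as np
from scipy.optimize import least_squares
from rig import r,cams,workorder
I={n:cams.camera_info(n) for n in("top","scene")}
def proj(n,P):
    T=I[n]["camera_from_world"];p=np.atleast_2d(P)@T[:3,:3].T+T[:3,3];p=p@I[n]["mtx"].T;return p[:,:2]/p[:,2:]
def px(n,c):
    c=np.array(c,float);return (c+.5)/5-.5+[245,100] if n=="top" else (c+.5)/3.6-.5+[265,145]
def Cw(q,P):
    P=np.atleast_2d(P);c,s=np.cos(q[2]),np.sin(q[2]);return np.c_[q[0]+c*P[:,0]-s*P[:,1],q[1]+s*P[:,0]+c*P[:,1],P[:,2]]
def tri(a,b): # point from top px a, scene px b
    f=lambda X:np.r_[proj("top",X)[0]-a,proj("scene",X)[0]-b]
    s=least_squares(f,[.5,0,.2]);return s.x,np.round(s.fun,1)
def inv(q,X):
    c,s=np.cos(q[2]),np.sin(q[2]);d=X[:2]-q[:2];return np.r_[c*d[0]+s*d[1],-s*d[0]+c*d[1],X[2]]
E
python3 - <<'E'
from h import *
xy=np.array([[.2,.22],[-.1,.22],[.2,-.14],[-.1,-.14]])
t=px("top",[[150,38],[38,425],[630,152],[543,545]]);s=px("scene",[[648,193],[408,32],[340,395],[110,183]])
f=lambda q:np.r_[(proj("top",Cw(q,np.c_[xy,np.full(4,q[3])]))-t).ravel(),(proj("scene",Cw(q,np.c_[xy,np.full(4,q[3])]))-s).ravel()]
o=least_squares(f,[.5,0,0,.2]);q=o.x;print(q,np.round(o.fun,1));np.save("q.npy",q)
# rim corners: top outer edge
for nm,a,b in [("rim+x",(727,358),(24,299)),("rim-x",(680,580),(143,420))]:pass
for nm,a,b in [("rim+x",(727,358),(143,420)),("rim-x",(678,580),(24,299)),("divider top",(700,455),(88,354)),("tail top -x edge",(291,430),(290,102)),("nose",(503,443),(190,190))]:
    X,e=tri(px("top",a),px("scene",b));print(nm,np.round(X,4),np.round(inv(q,X),4),e)
T=I["top"]["camera_from_world"];M=I["top"]["mtx"]
def ray(c,z):
    u=np.linalg.solve(M,np.r_[px("top",c),1]);R=T[:3,:3].T;o=-R@T[:3,3];d=R@u;return o+d*(z-o[2])/d[2]
for nm,c,z in [("nose",(503,443),.21),("tailtop a",(300,366),.234),("tailtop b",(288,430),.234),("dish",(400,168),.22),("black tail",(337,297),.234),("lotion",None,0)]:
    if c: X=ray(c,z);print(nm,np.round(X,4),np.round(inv(q,X),4))
E
```

```text
[ 0.56732081 -0.00669562 -0.25752299  0.20067384] [ 0.2 -0.8 -0.2 -0.1  0.7 -0.5 -1.5  1.1  0.2 -0.  -0.7 -0.8  0.6  0.1
 -0.8  1.1]
rim+x [ 0.5863 -0.2643  0.1408] [ 0.0839 -0.2443  0.1408] [-0.2 -0.2 -0.2  0. ]
rim-x [ 0.423  -0.2215  0.1416] [-0.0849 -0.2445  0.1416] [-0.5 -0.5 -0.6  0.1]
divider top [ 0.5118 -0.241   0.1485] [ 0.0059 -0.2407  0.1485] [-0.1 -0.1 -0.1  0. ]
tail top -x edge [0.5147 0.0502 0.2246] [-0.0653  0.0417  0.2246] [ 0.4  0.5  0.6 -0.1]
nose [ 0.5073 -0.094   0.22  ] [-0.0358 -0.0997  0.22  ] [-0.1 -0.1 -0.1  0. ]
nose [ 0.509  -0.0949  0.21  ] [-0.0339 -0.1001  0.21  ]
tailtop a [0.5593 0.045  0.234 ] [-0.0209  0.048   0.234 ]
tailtop b [0.5145 0.0532 0.234 ] [-0.0664  0.0445  0.234 ]
dish [ 0.706  -0.0251  0.22  ] [0.1388 0.0176 0.22  ]
black tail [0.6081 0.0194 0.234 ] [0.0328 0.0357 0.234 ]
```

carry_out(motion=[[-1,0,0,0.15,0.03],[-1,0,0,0.3,0.06],[-1,0.02,0.03,0.45,0.09],[-1,0.1,0.15,0.48,0.12],[-1,0.18,0.27,0.48,0.155],[-1,0.26,0.39,0.48,0.19],[-1,0.34,0.51,0.48,0.225],[-1,0.42,0.63,0.48,0.26],[-1,0.5,0.75,0.48,0.29],[-1,0.56,0.84,0.48,0.318]])

```text
time: 0.93
position: [0.3035, -0.287, 0.3512]
eef_rot: [-0.0, 0.79, 0.613, 0.0]
contact_force: [-0.6, 0.9, -0.2]
grip_width: 0.001
```

carry_out(motion=[[-1,0.07,0.1,0,0],[-1,0.14,0.2,0,0],[-1,0.2,0.3,0,0],[-1,0.27,0.4,0,0],[-1,0.33,0.5,0,0],[-1,0.4,0.6,0,0],[-1,0.47,0.7,0,0],[-1,0.53,0.8,0,0],[-1,0.6,0.9,0,0],[-1,0.66,1,0,0]])

```text
time: 1.77
position: [0.4682, -0.0377, 0.3509]
eef_rot: [-0.0, 0.792, 0.611, -0.0]
contact_force: [0.4, 0.2, -0.6]
grip_width: -0.001
```

carry_out(motion=[[-1,0.07,0.1,0,0],[-1,0.14,0.21,0,0],[-1,0.21,0.32,0,0],[-1,0.28,0.43,0,0],[-1,0.333,0.513,0,0],[-1,0.333,0.513,-0.1,0],[-1,0.333,0.513,-0.2,0],[-1,0.333,0.513,-0.3,0],[-1,0.333,0.513,-0.4,0],[-1,0.333,0.513,-0.4,0]])

```text
time: 2.6
position: [0.5488, 0.0889, 0.2448]
eef_rot: [-0.003, 0.792, 0.611, -0.004]
contact_force: [0.4, 0.2, -1.1]
grip_width: -0.002
```

```bash
python3 - <<'E'
from h import *
import cv2
q=np.load("q.npy");s=r.state();print(s["position"],inv(q,s["position"]))
i=cams.camera_info("wrist");w=cams.camera("wrist");I["wrist"]=i
w=w[:,:,::-1].copy()
pts=Cw(q,[[-.066,.13,.21],[-.066,-.14,.21],[-.014,.13,.21],[-.014,-.14,.21]])
for p in proj("wrist",pts): print(p); cv2.circle(w,tuple(int(v) for v in np.clip(p,-999,999)),4,(255,0,255),1)
cv2.imwrite("pics/w1.png",w)
E
```

```text
[0.54881531 0.08893121 0.24484541] [-0.04225008  0.08776033  0.24484541]
[274.67570382 162.10351675]
[290.41381994 510.71213219]
[376.45364834 162.25416552]
[358.98028051 511.4324652 ]
```

View pics/w1.png

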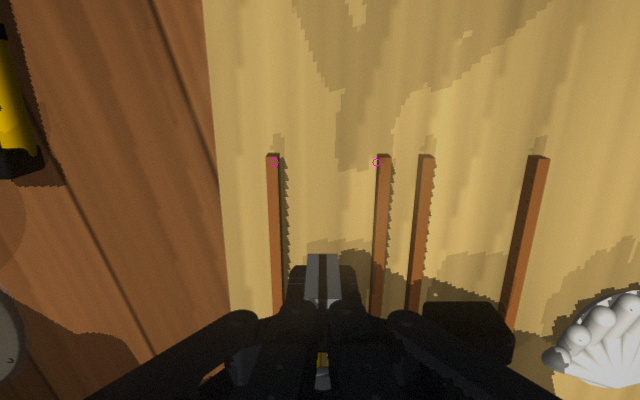

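Wrist view: groove strips end at (273,157) and (383,157), within about 3 px of the prediction, and the finger tip at (323,270) is centred in the groove, behind the tail. Lowering into the groove.

carry_out(motion=[[-1,0,0,-0.05,0],[-1,0,0,-0.1,0],[-1,0,0,-0.15,0],[-1,0,0,-0.15,0],[-1,0,0,-0.15,0],[-1,0,0,-0.15,0],[-1,0,0,-0.15,0],[-1,0,0,-0.15,0],[-1,0,0,-0.15,0],[-1,0,0,-0.15,0]])

```text
time: 3.48
position: [0.5509, 0.089, 0.2142]
eef_rot: [0.0, 0.792, 0.611, 0.0]
contact_force: [0.5, -0.4, -0.0]
grip_width: 0.001
```

```bash
python3 - <<'E'
from h import *
q=np.load("q.npy");s=r.state();print(s["position"],inv(q,s["position"]),s["contact_force"])
for y in (.08,.07,-.12):print(y,Cw(q,[-.039,y,.212])-s["position"])
E
```

```text
[0.55094784 0.08904901 0.21417794] [-0.04021786  0.08841737  0.21417794] [ 0.50830577 -0.41094905 -0.03327596]
0.08 [[-0.00096608 -0.00844997 -0.00217794]]
0.07 [[-0.00351294 -0.01812021 -0.00217794]]
-0.12 [[-0.05190328 -0.20185473 -0.00217794]]
```

carry_out(motion=[[-1,-0.003,-0.019,-0.008,0],[-1,-0.008,-0.039,-0.008,0],[-1,-0.013,-0.058,-0.008,0],[-1,-0.018,-0.077,-0.008,0],[-1,-0.023,-0.097,-0.008,0],[-1,-0.028,-0.116,-0.008,0],[-1,-0.033,-0.135,-0.008,0],[-1,-0.038,-0.154,-0.008,0],[-1,-0.043,-0.174,-0.008,0],[-1,-0.048,-0.193,-0.008,0]])

```text
time: 4.32
position: [0.5387, 0.0403, 0.2119]
eef_rot: [0.0, 0.792, 0.611, 0.0]
contact_force: [1.1, 0.2, -0.0]
grip_width: 0.001
```

```bash
python3 - <<'E'
from h import *
import cv2
q=np.load("q.npy");s=r.state();print(s["position"],inv(q,s["position"]),s["contact_force"])
a=cams.camera("scene")[145:310,265:450,::-1];cv2.imwrite("pics/s2.png",cv2.resize(a,None,fx=3.6,fy=3.6,interpolation=cv2.INTER_CUBIC))
E
```

```text
[0.53871413 0.04032012 0.21188267] [-0.03963759  0.03817962  0.21188267] [ 1.06625758  0.15163126 -0.0382241 ]
```

View pics/s2.png

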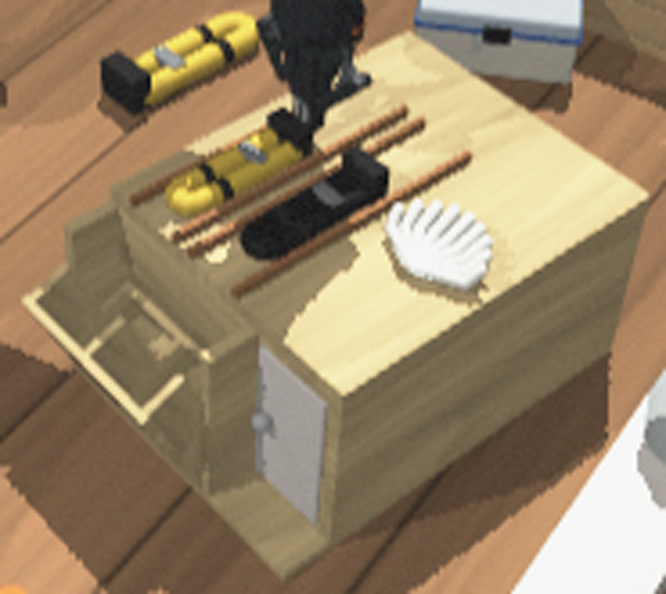

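The snorkel slid about 20 mm along the groove (nose now at crop (170,195)), and the black one is untouched. Continuing the push.

carry_out(motion=[[-1,-0.005,-0.019,0,0],[-1,-0.01,-0.039,0,0],[-1,-0.015,-0.058,0,0],[-1,-0.02,-0.077,0,0],[-1,-0.025,-0.097,0,0],[-1,-0.031,-0.116,0,0],[-1,-0.036,-0.135,0,0],[-1,-0.041,-0.154,0,0],[-1,-0.046,-0.174,0,0],[-1,-0.051,-0.193,0,0]])

```text
time: 5.2
position: [0.526, -0.008, 0.2119]
eef_rot: [0.0, 0.792, 0.611, 0.0]
contact_force: [0.8, 1.0, -0.1]
grip_width: -0.0
```

carry_out(motion=[[-1,-0.005,-0.019,0,0],[-1,-0.01,-0.039,0,0],[-1,-0.015,-0.058,0,0],[-1,-0.02,-0.077,0,0],[-1,-0.025,-0.097,0,0],[-1,-0.031,-0.116,0,0],[-1,-0.036,-0.135,0,0],[-1,-0.041,-0.154,0,0],[-1,-0.046,-0.174,0,0],[-1,-0.051,-0.193,0,0]])

```text
time: 6.03
position: [0.5132, -0.0562, 0.2118]
eef_rot: [0.0, 0.792, 0.611, 0.0]
contact_force: [0.5, 0.6, 2.2]
grip_width: -0.002
```

carry_out(motion=[[-1,-0.006,-0.021,0,0],[-1,-0.011,-0.042,0,0],[-1,-0.017,-0.063,0,0],[-1,-0.022,-0.084,0,0],[-1,-0.028,-0.105,0,0],[-1,-0.033,-0.126,0,0],[-1,-0.039,-0.147,0,0],[-1,-0.045,-0.168,0,0],[-1,-0.051,-0.19,0,0],[-1,-0.058,-0.215,0,0]])

```text
time: 6.87
position: [0.4986, -0.11, 0.2117]
eef_rot: [-0.0, 0.792, 0.611, -0.0]
contact_force: [-0.1, 0.6, 0.0]
grip_width: -0.0
```

```bash
python3 - <<'E'
from h import *
import cv2
q=np.load("q.npy");s=r.state();print(s["position"],inv(q,s["position"]),s["contact_force"])
a=cams.camera("scene")[145:310,265:450,::-1];cv2.imwrite("pics/s3.png",cv2.resize(a,None,fx=3.6,fy=3.6,interpolation=cv2.INTER_CUBIC))
E
```

```text
[ 0.49861834 -0.10999453  0.21171999] [-0.04012813 -0.11739006  0.21171999] [-0.14387822  0.62133945  0.02750288]
```

View pics/s3.png

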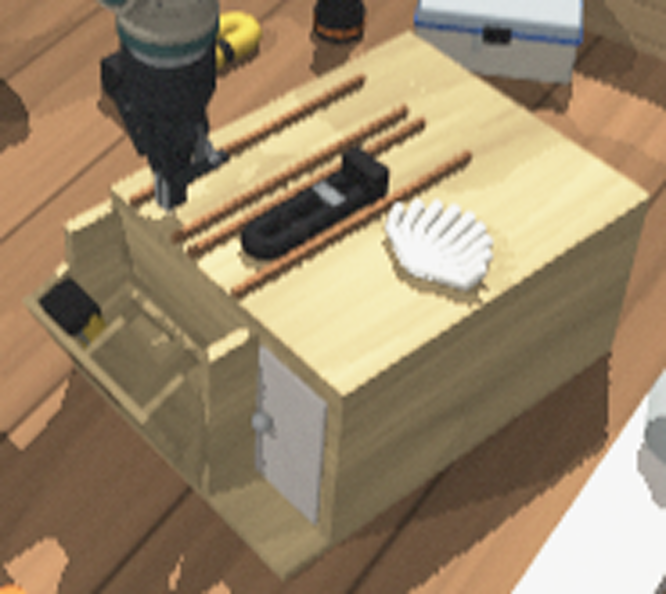

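The snorkel has dropped into the right cell, with its mouthpiece up at crop (70,305) against the front panel. Now up and round to the outside of the rim.

carry_out(motion=[[-1,0,0,0.12,0],[-1,0,0,0.2,0],[-1,-0.006,-0.13,0.2,0],[-1,-0.012,-0.27,0.2,0],[-1,-0.018,-0.41,0.2,0],[-1,-0.025,-0.55,0.2,0],[-1,-0.03,-0.68,0.2,0],[-1,-0.036,-0.77,0.2,0],[-1,-0.036,-0.77,0.1,0],[-1,-0.036,-0.77,0,0]])

```text
time: 7.75
position: [0.4899, -0.3041, 0.2124]
eef_rot: [0.002, 0.793, 0.61, 0.001]
contact_force: [0.4, 0.8, -1.1]
grip_width: 0.004
```

carry_out(motion=[[-1,0,0,-0.12,0],[-1,0,0,-0.24,0],[-1,0,0,-0.347,0],[-1,0,0,-0.347,0],[-1,0,0,-0.347,0],[-1,0,0,-0.347,0],[-1,0,0,-0.347,0],[-1,0,0,-0.347,0],[-1,0,0,-0.347,0],[-1,0,0,-0.347,0]])

```text
time: 8.58
position: [0.4902, -0.3022, 0.126]
eef_rot: [0.001, 0.792, 0.611, 0.0]
contact_force: [0.6, -0.1, -1.1]
grip_width: -0.0
```

```bash
python3 - <<'E'
from h import *
import cv2
q=np.load("q.npy");s=r.state();print(s["position"],inv(q,s["position"]),s["contact_force"])
for y in (-.27,-.206):print(y,(Cw(q,[0,y,.125])-s["position"])/.25)
a=cams.camera("scene")[145:310,245:430,::-1];cv2.imwrite("pics/s4.png",cv2.resize(a,None,fx=3.6,fy=3.6,interpolation=cv2.INTER_CUBIC))
E
```

```text
[ 0.49017217 -0.30217345  0.12604526] [ 0.0006495  -0.30538278  0.12604526] [ 0.64806629 -0.10901135 -1.09855345]
-0.27 [[ 0.03353367  0.13752563 -0.00418102]]
-0.206 [[ 0.09873329  0.38508372 -0.00418102]]
```

View pics/s4.png

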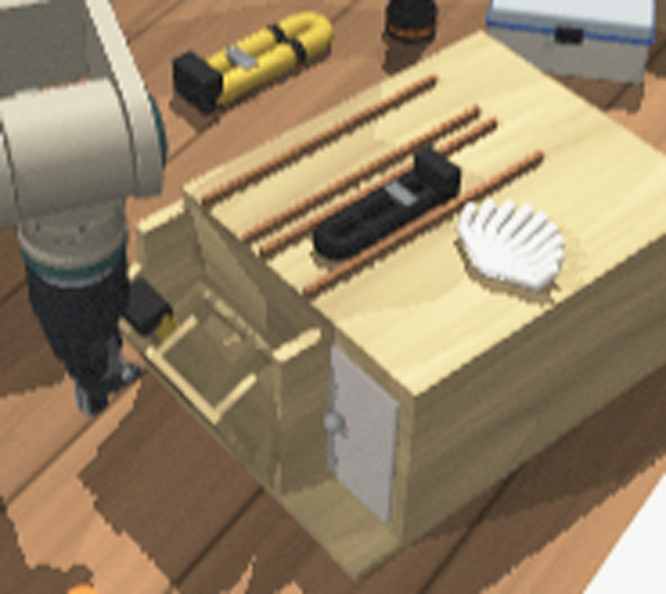

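Finger tip at crop (95,405) is outside the front panel near mid-width; the snorkel sits low in its cell. Pressing the rim inwards.

carry_out(motion=[[-1,0.006,0.023,0,0],[-1,0.012,0.046,0,0],[-1,0.018,0.07,0,0],[-1,0.024,0.093,0,0],[-1,0.03,0.116,0,0],[-1,0.036,0.139,0,0],[-1,0.042,0.162,0,0],[-1,0.048,0.186,0,0],[-1,0.054,0.209,0,0],[-1,0.06,0.232,0,0]])

```text
time: 9.47
position: [0.5051, -0.2439, 0.1255]
eef_rot: [0.001, 0.792, 0.611, -0.0]
contact_force: [-0.7, -2.4, 1.3]
grip_width: 0.001
```

carry_out(motion=[[-1,0.004,0.015,0,0],[-1,0.008,0.03,0,0],[-1,0.012,0.046,0,0],[-1,0.016,0.062,0,0],[-1,0.02,0.078,0,0],[-1,0.024,0.093,0,0],[-1,0.028,0.109,0,0],[-1,0.032,0.124,0,0],[-1,0.036,0.139,0,0],[-1,0.038,0.147,0,0]])

```text
time: 10.3
position: [0.5145, -0.2066, 0.125]
eef_rot: [-0.0, 0.792, 0.611, 0.0]
contact_force: [0.5, -0.1, 0.4]
grip_width: 0.001
```

```bash
python3 - <<'E'
from h import *
import cv2
q=np.load("q.npy");s=r.state();print(s["position"],inv(q,s["position"]),s["contact_force"])
a=cams.camera("scene")[145:310,245:430,::-1];cv2.imwrite("pics/s5.png",cv2.resize(a,None,fx=3.6,fy=3.6,interpolation=cv2.INTER_CUBIC))
E
```

```text
[ 0.51445563 -0.20656517  0.12495664] [-0.00021791 -0.20674263  0.12495664] [ 0.54779866 -0.06048902  0.41499614]
```

View pics/s5.png

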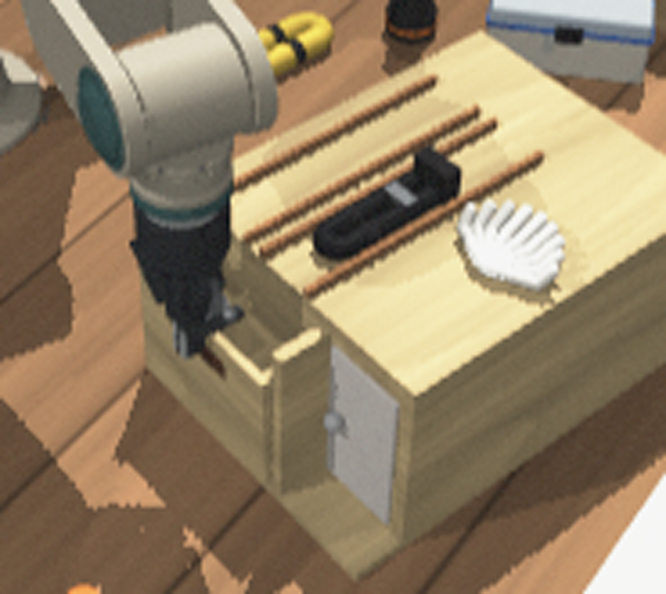

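The bin looks nearly shut. There is no contact force yet, so I press a little further in small steps to reach the stop.

carry_out(motion=[[-1,0.001,0.003,0,0],[-1,0.002,0.006,0,0],[-1,0.003,0.009,0,0],[-1,0.003,0.012,0,0],[-1,0.004,0.015,0,0],[-1,0.004,0.015,0,0],[-1,0.004,0.015,0,0],[-1,0.004,0.015,0,0],[-1,0.004,0.015,0,0],[-1,0.004,0.015,0,0]])

```text
time: 11.18
position: [0.5154, -0.2035, 0.1251]
eef_rot: [0.0, 0.792, 0.611, 0.0]
contact_force: [0.7, -0.0, 0.5]
grip_width: 0.002
```

carry_out(motion=[[-1,0.001,0.003,0,0],[-1,0.002,0.006,0,0],[-1,0.003,0.009,0,0],[-1,0.003,0.012,0,0],[-1,0.004,0.015,0,0],[-1,0.004,0.015,0,0],[-1,0.004,0.015,0,0],[-1,0.004,0.015,0,0],[-1,0.004,0.015,0,0],[-1,0.004,0.015,0,0]])

```text
time: 12.02
position: [0.5155, -0.2028, 0.1252]
eef_rot: [0.002, 0.793, 0.61, -0.002]
contact_force: [-4.4, -14.1, -1.0]
grip_width: 0.002
```

```bash
python3 - <<'E'
from h import *
import cv2
q=np.load("q.npy");s=r.state();print(s["position"],inv(q,s["position"]),s["contact_force"],s["moment"])
a=cams.camera("scene")[195:285,265:345,::-1];cv2.imwrite("pics/s6.png",cv2.resize(a,None,fx=6.5,fy=6.5,interpolation=cv2.INTER_CUBIC))
# predicted rim outer edge in shut pose in this crop
print((proj("scene",Cw(q,[[.086,-.195,.15],[-.086,-.195,.15],[.086,-.187,.15]]))-[265,195])*6.5)
E
```

```text
[ 0.51549232 -0.20282749  0.1251689 ] [-1.67343019e-04 -2.02864185e-01  1.25168896e-01] [ -4.37529778 -14.09755155  -0.98389002] [-2.10057626  0.4748238  -0.05095959]
[[344.36797049 366.41840367]
 [119.91273287 152.18504025]
 [358.31856167 357.783756  ]]
```

View pics/s6.png

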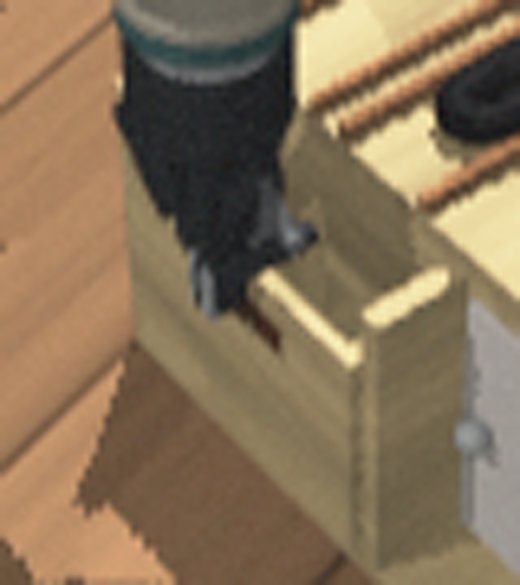

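Contact at 14.8 N, and the rim corner at crop (345,362) matches the shut prediction (344,366), so the bin is shut. Backing off, then up and clear.

carry_out(motion=[[-1,-0.01,-0.04,0,0],[-1,-0.03,-0.12,0,0],[-1,-0.06,-0.24,0,0],[-1,-0.09,-0.36,0,0],[-1,-0.12,-0.47,0.1,0],[-1,-0.12,-0.47,0.25,0],[-1,-0.12,-0.5,0.4,0],[-1,-0.15,-0.6,0.5,0],[-1,-0.2,-0.75,0.5,0],[-1,-0.25,-0.85,0.5,0]])

```text
time: 12.9
position: [0.4538, -0.4146, 0.2527]
eef_rot: [0.002, 0.792, 0.611, 0.0]
contact_force: [-0.2, 1.2, -1.5]
grip_width: -0.0
```

carry_out(motion=[[-1,-0.1,-0.1,0,0],[-1,-0.15,-0.2,0,0],[-1,-0.15,-0.2,0,0],[-1,-0.15,-0.2,0,0],[-1,-0.15,-0.2,0,0],[-1,-0.15,-0.2,0,0],[-1,-0.15,-0.2,0,0],[-1,-0.15,-0.2,0,0],[-1,-0.15,-0.2,0,0],[-1,-0.15,-0.2,0,0]])

```text
time: 13.73
position: [0.4167, -0.4618, 0.2502]
eef_rot: [0.0, 0.792, 0.611, 0.0]
contact_force: [0.3, -0.6, -0.7]
grip_width: -0.0
```

```bash
python3 - <<'E'
from h import *
import cv2
print(r.state()["position"],r.state()["contact_force"])
a=cams.camera("scene")[:,:,::-1];t=cams.camera("top")[:,:,::-1]
for n,i in(("scene",a),("top",t)):
    o=cv2.imread(f"pics/{n}0.png");d=cv2.absdiff(i,o).max(2)
A=cv2.resize(a[150:290,270:410],(400,400),interpolation=cv2.INTER_CUBIC);T=cv2.resize(t[120:230,290:400],(400,400),interpolation=cv2.INTER_CUBIC)
cv2.imwrite("pics/f.png",np.hstack([A,T]));cv2.imwrite("pics/fs.png",a)
E
```

```text
[ 0.41666341 -0.46183667  0.25018342] [ 0.30977854 -0.63499906 -0.66730055]
```

View pics/f.png

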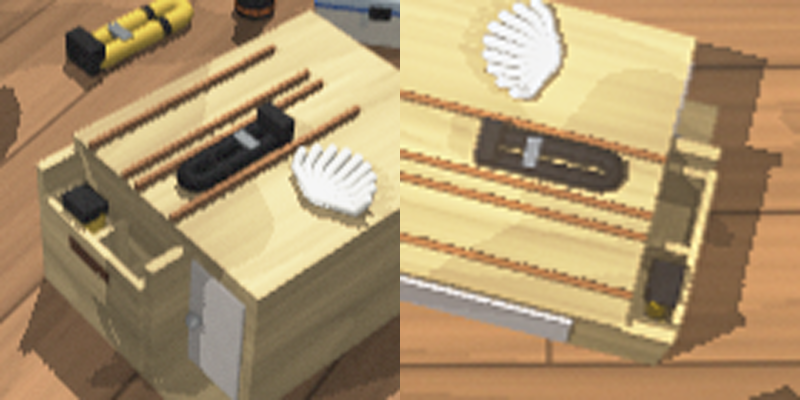

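View pics/fs.png

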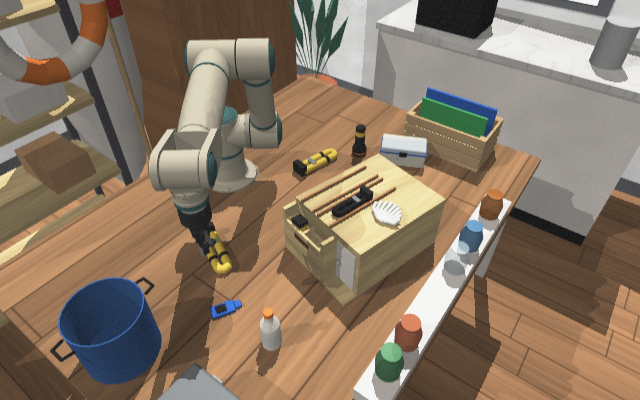

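The snorkel stands in the shut bin; black snorkel, dish and the rest look unmoved. One numeric check of its height and of the bystanders, then hand in.

```bash
python3 - <<'E'
from h import *
import cv2
q=np.load("q.npy")
X,e=tri(np.array([363.7,194.8]),np.array([299.7,220.]));print("mouthpiece",inv(q,X),e)
a=cv2.imread("pics/scene0.png");b=cv2.imread("pics/fs.png")
for n,(u,v,w,h) in dict(black=(330,182,48,38),dish=(368,198,40,32),lotion=(255,305,30,48),buckle=(205,295,40,28),light=(348,120,22,40),box=(378,132,52,36),look1=(288,145,55,32)).items():
    A=a[v-5:v+h+5,u-5:u+w+5];B=b[v:v+h,u:u+w];m=cv2.matchTemplate(A,B,cv2.TM_CCOEFF_NORMED);_,s,_,l=cv2.minMaxLoc(m);print(n,round(s,3),l[0]-5,l[1]-5)
workorder.hand_in()
E
```

```text
mouthpiece [-0.03277455 -0.17051182  0.16964091] [ 0.1  0.1  0.1 -0. ]
black 0.871 0 0
dish 0.999 0 0
lotion 0.998 0 0
buckle 0.906 0 0
light 0.99 0 0
box 0.999 0 0
look1 0.986 0 0
the job is handed in; nothing more can be done
```

The yellow snorkel is standing in the shut bin, and the job is handed in. With closed fingers I slid it along its groove at about 60 mm/s until it tipped over the lip and dropped, bend down, into its cell. I then pressed the rim in until it met the stop at about 15 N, backed off, and had finished about 14 s into the 45 s limit.

- **Snorkel:** the mouthpiece top measured 170 mm above the table, over the right cell, which matches the height expected when it stands upright.
- **Bin:** before I backed off, the rim corner lay within about 4 px of the predicted shut position. After backing off I checked it by eye only, and it still looked shut.
- **Other things:** comparing the scene picture before and after showed no shift in the black snorkel, dish, lotion, buckle, dive light, mask box or one look-alike. The match was weaker for the black snorkel (0.87) and the buckle (0.91), probably because of changed shadows. The look-alike near the arm was partly hidden, so I only checked it by eye.

One reading was odd: near the end of the closing push the contact force fell to about zero. I pressed a few millimetres further until the stop registered.

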